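# Fetch the stick from under the offcuts in the rack

## Robot

A 6-joint arm with a two-finger parallel gripper is mounted at the origin on a cart in front of the work surface, level with it; the furniture and walls round the work are solid. World frame = base frame: x ahead of the robot, y to its left, z up, the work surface at z = 0. Lengths are in m, angles in degrees, forces in N, time in s.
With the tool pointing down it reaches from about 0.275 to 0.775 m from the base axis. Payload 14.6 kg.
Tool frame: the origin (TCP) lies on the centre line of the jaws, within the pads' length; the fingertips stand env.nose_length ahead of it and the grasp point (between the pads) lies 6 mm ahead of it (env.nose_length is the distance from the TCP to the fingertips, in m); z points along the fingers, y is the line along which they close (so a half turn about z gives the same grasp; the last joint's range is limited). The gripper opens to 85 mm and grips with 20 to 120 N. Pads are 22 mm wide; open, the fingers measure 114 mm over their backs; the gripper's body (76 mm by 85 mm) begins 54 mm behind the grasp point. The pads swing forward as they close: fully open they stand 13 mm farther back than shut.
Start: joints at [-84.185, 15.075, -2.767, 72.158, 0, 81.102], TCP at [0.133, -0.508, 0.256] pointing down, gripper open.
Joint ranges: [-151.79, 151.79], [-50.71, 97.33], [-67.44, 78.34], [-121.81, 120.89], [-77.56, 73.72], [-180, 180]. Speed limits (degrees/s): [108.29, 108.29, 147.25, 159.86, 180, 180].

## Interface

Orientations are given as a 3x3 rotation matrix whose columns are the frame's x, y, z axes.
In Python, from rig import env, optics gives the robot as it stands.
- The arm moves only by the tool apply_moves, never from a script. Its argument "motion" is a list of rows, each a list of 7 numbers: the shift along the tool's x, y, z in units of 2 cm (1.0 is 2 cm), then the turn, a rotation vector about the tool's x, y, z in units of 0.08 rad (1.0 is 0.08 rad), then the closure, from -1 (fully open) to 1 (shut). In form: [[tx, ty, tz, ax, ay, az, hand], ...]. A call has exactly 10 rows; each row shifts and turns the commanded pose from where the row before left it, along the tool's axes as they then stand; what a row does not reach is not made up. A row lasts 1/10 s, in which the tool goes at most 50 mm and 8.59 degrees, less where a joint would pass 70% of its speed; a pose out of reach is approached as far as the arm can. A call with a number of a shift or a turn outside -1 to 1 is refused whole. A call with a gripper value outside its range is refused whole. The fingers move at their own pace and stop on an object; "force" is the grip in N (left out, the last holds). Time passes only in rows, so rows that do not move let the fingers close, or fill a call up. It gives the time, the measured TCP pose, the force, the opening and the grip force at its end, in the units of the state.
- env.state(): the state, without advancing time (a new reading comes with each control period).
- optics.grab_frame(name): name is "scene" or "top"; returns the picture (400x640x3 uint8, blue, green, red); there is no depth.
- optics.camera_params(name): a dict with "mtx" (3x3 intrinsics, pixels), "extrinsics" (4x4, takes a point from camera to world coordinates). Camera axes: x right, y down, z forward; pixel columns grow to the right and rows downward; lengths in m; the calibration is good to about 2 mm. A picture is of the moment at which its call begins. camera_params takes no time and is no camera call.
- env.sign_off(): hands the job in; it is judged then, once.
The state is a dict: "clock": time; "joints": joint angles; "joint_velocities": joint speeds; "effort": joint torques, N m; "position": TCP position; "eef_rot": TCP orientation; "wrist_force": force on the tool from outside, world axes, zero at the start; "wrist_torque": the same for the moment, N m; "width": finger opening in m; "finger_force": force on a finger pad.
Only numpy, scipy, OpenCV 4.12 (cv2) and the standard library are available. Lean on these libraries where they do the work, as an engineer would, in place of code of your own. Each camera call takes 0.05 s, during which the arm holds its last target. There are 200 camera calls.

## Task

Bring the square wooden stick from the floor of the grey steel rack to the sawing cradle and lay it lengthwise in both saddles, between their lips and centred end to end. The two offcuts lying across the rack above it are in the way: first lay both of them on the flat grey board, and once the stick lies in the cradle put each one back across the rack in the very place where it lay. Leave the glue bottle, the tape measure and the wax tin alone.

Things in the scene. Friction and masses are not known exactly. Their poses are not given: they have to be found in the camera images.
- rack: Fixed open rack of grey sheet steel, 118 x 200 mm, 48 mm high. Origin: centre of its underside; x across, y along it, z up. Floor 6 mm thick; two rails 12 mm wide along y, at 47 to 59 mm either side, tops at z = 48 mm; end stops at y = +-98 mm, 21 mm high. Stick on the floor along y; offcuts across on the rails, along x, at y = about +53 and -53 mm (which is where varies).
- board: Fixed flat grey board without lips, 200 x 220 mm, 6 mm thick: the place to set the offcuts aside. Origin: centre of its underside; x along the 200 mm, y along the 220 mm, z up; top at z = 6 mm. Both offcuts fit side by side, lying along x, centred at y = +55 and -55 mm.
- cradle: Fixed sawing cradle: pale plywood base 90 x 150 mm, 12 mm thick, with two saddles, each a pair of dark lips. Origin: centre of its underside; x across, y along it, z up. The stick shall lie along y on the base top (z = 12 mm), centred. Lips at 26 to 40 mm either side in x (52 mm clear between), at y = 43 to 67 mm and -43 to -67 mm, tops at z = 26 mm; nothing stands between the saddles.
- stick: Square sawn wooden stick 34 x 150 x 34 mm (x, y, z), about 60 g, long side along its y. Origin: centre of its underside. At the start it lies on the rack's floor (underside at z = 6 mm, top at 40 mm), below the two offcuts; its middle is visible between them.
- thin_offcut: Wide thin sawn wooden board 60 x 170 x 18 mm (x, y, z), about 60 g, long side along its y. Origin: centre of its underside. At the start it lies across the rack on both rails, underside at z = 48 mm.
- thick_offcut: Narrower, shorter and thicker sawn wooden block 44 x 130 x 32 mm (x, y, z), about 60 g, long side along its y. Origin: centre of its underside. At the start it lies across the rack on both rails, underside at z = 48 mm.
- glue_bottle: Bystander: white glue bottle with red nozzle, 43 x 58 x 195 mm, standing behind the work. Origin: centre of its underside.
- tape_measure: Bystander: yellow tape measure, 36 x 84 x 64 mm, standing behind the work. Origin: centre of its underside.
- wax_tin: Bystander: flat round tin with green lid, 70 mm diameter, 24 mm high, behind the work. Origin: centre of its underside.
Things that resemble listed ones, but are neither listed nor needed, are in the scene too. Several things have the shape of the thin_offcut; the one meant has the colours described above.

How it is judged (in metres and radians):
On the way, in this order (a step that is already met when the one before it is completed fails the run):
1. both offcuts lie released on the grey board while the stick is still in the rack (x of thin_offcut in the frame of board between -0.095 and 0.095 m and y of thin_offcut in the frame of board between -0.105 and 0.105 m and z of thin_offcut in the frame of board between 0 and 0.014 m and linear speed of each of thin_offcut, thick_offcut below 0.03 m/s and contact force between the fingers and thin_offcut below 0.2 N and x of thick_offcut in the frame of board between -0.095 and 0.095 m and y of thick_offcut in the frame of board between -0.105 and 0.105 m and z of thick_offcut in the frame of board between 0 and 0.014 m and contact force between the fingers and thick_offcut below 0.2 N and distance of stick from where it was at the start of the episode below 0.03 m), for 0.2 s.
2. the stick lies released in the cradle, the offcuts still on the board (x of stick in the frame of cradle between -0.012 and 0.012 m and y of stick in the frame of cradle between -0.015 and 0.015 m and z of stick in the frame of cradle between 0.006 and 0.016 m and angle between the y axis of stick and the y axis of cradle, either way round below 0.15 rad and linear speed of each of stick, thin_offcut, thick_offcut below 0.03 m/s and contact force between the fingers and stick below 0.2 N and x of thin_offcut in the frame of board between -0.095 and 0.095 m and y of thin_offcut in the frame of board between -0.105 and 0.105 m and z of thin_offcut in the frame of board between 0 and 0.014 m and contact force between the fingers and thin_offcut below 0.2 N and x of thick_offcut in the frame of board between -0.095 and 0.095 m and y of thick_offcut in the frame of board between -0.105 and 0.105 m and z of thick_offcut in the frame of board between 0 and 0.014 m and contact force between the fingers and thick_offcut below 0.2 N), for 0.2 s.
3. both offcuts lie back across the rack, each in its own place (distance of each of thin_offcut, thick_offcut from where it was at the start of the episode below 0.015 m and angle between the y axis of each of thin_offcut, thick_offcut and the x axis of rack, either way round below 0.2 rad and angle between each of thin_offcut, thick_offcut's own z axis and vertical below 0.08 rad and linear speed of each of thin_offcut, thick_offcut below 0.03 m/s and contact force between the fingers and thin_offcut below 0.2 N and contact force between the fingers and thick_offcut below 0.2 N), for 0.2 s.
At the end, for the whole second after the job is handed in: The stick lies on the cradle's base between the lips (within 12 mm across, 15 mm lengthwise, 0.15 rad) and each offcut lies flat across the rack's rails within 15 mm of where it started (within 0.2 rad of square to the rack), all released and at rest (all of step 3 and x of stick in the frame of cradle between -0.012 and 0.012 m and y of stick in the frame of cradle between -0.015 and 0.015 m and z of stick in the frame of cradle between 0.006 and 0.016 m and angle between the y axis of stick and the y axis of cradle, either way round below 0.15 rad and linear speed of stick below 0.03 m/s and contact force between the fingers and stick below 0.2 N); the robot touches nothing.
It fails at once if a bystander (glue bottle, tape measure, wax tin) was moved by more than 30 mm (distance of any of glue_bottle, tape_measure, wax_tin from where it was at the start of the episode above 0.03 m).
It also fails if it takes over 115 s, if anything falls off the work surface, if the arm or the gripper's body presses on something with over 40 N, if the wrist force passes 120 N, or if a joint passes its speed limit or range.

## Working session

There is one attempt and no reset: what is moved stays moved. The work goes in short steps, Python scripts to look and compute and a tool call to move; the robot and the scene stay as the last step left them, time stands still between calls to the robot, and variables do not carry over. Pictures are saved under pics/ and viewed, at most 14 in all, crops included, and the job is handed in when it is done.

Besides the shell and the picture viewer there is one more tool, called after "Emit:" as a command line: name --pt "numbers of a row" for each row, then --argument value for the rest. apply_moves: Moves the arm, as the interface text tells. Shifts and turns lie within -1 to 1; 1 stands for 2 cm of shift or 0.08 rad of turn. Its arguments: {"type":"object","properties":{"motion":{"type":"array"},"force":{"type":"number"}},"required":["motion"]}

```bash
ls; mkdir -p pics; python3 - <<'E'
from rig import env, optics
import cv2
for n in ("scene","top"):
    cv2.imwrite(f"pics/{n}0.png",optics.grab_frame(n))
    p=optics.camera_params(n); print(n,p["mtx"],p["extrinsics"])
s=env.state(); print(s["position"],s["eef_rot"],s["width"],env.nose_length,s["clock"])
E
```

```text
pics
scene [[375.61920933   0.         322.42646254]
 [  0.         375.61920933 198.16199979]
 [  0.           0.           1.        ]] [[-0.7902183  -0.39518912  0.46838083  0.05041023]
 [-0.61266943  0.49220786 -0.6183588   0.76056318]
 [ 0.01382794 -0.77560105 -0.63107195  0.84812476]
 [ 0.          0.          0.          1.        ]]
top [[491.5579762    0.         315.3117743 ]
 [  0.         491.5579762  192.67855561]
 [  0.           0.           1.        ]] [[ 0.0285979  -0.98253132  0.18388683  0.39310654]
 [-0.99958678 -0.02757549  0.00811531  0.00816139]
 [-0.00290278 -0.18404293 -0.98291392  1.39631171]
 [ 0.          0.          0.          1.        ]]
[ 0.13333036 -0.50755193  0.25587195] [[ 9.67183783e-01  2.54077788e-01 -8.31454214e-05]
 [ 2.54077747e-01 -9.67183310e-01  9.70940542e-04]
 [ 1.66277561e-04 -9.60203348e-04 -9.99999525e-01]] 0.08541554343010806 0.025 0.1
```

View pics/scene0.png

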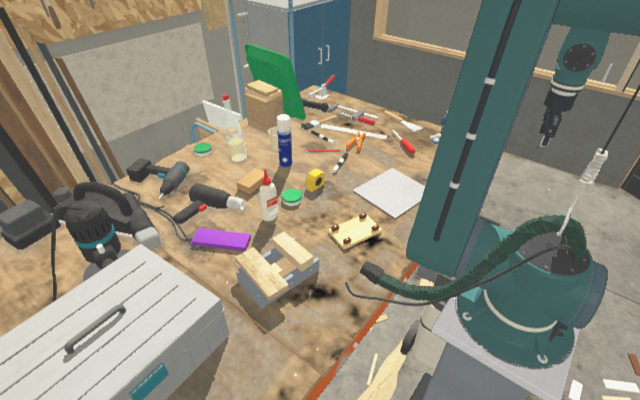

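View pics/top0.png

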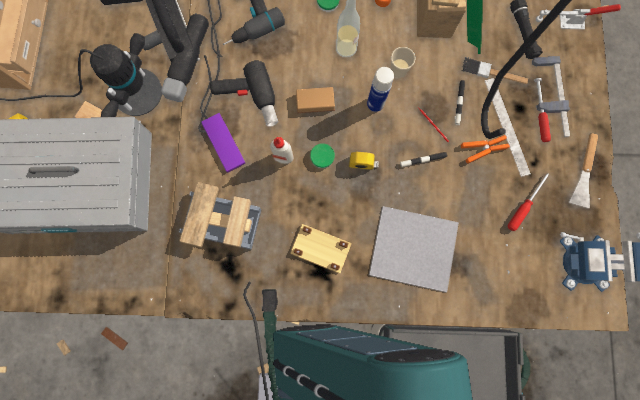

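The top view shows the rack at (222,218), with the thin offcut at (203,216) and the thick one at (235,221). The cradle is at (321,249) and the board at (414,248). Possible mistakes for the thin offcut are the purple board (222,143) and the orange-brown block (316,99); neither is bare wood on the rack, so I choose (203,216). I'll check that in a close crop.

```bash
python3 - <<'E'
import cv2
t=cv2.imread("pics/top0.png"); s=cv2.imread("pics/scene0.png")
cv2.imwrite("pics/c1.png",cv2.resize(t[170:260,165:285],None,fx=6.6,fy=6.6,interpolation=cv2.INTER_CUBIC))
cv2.imwrite("pics/c2.png",cv2.resize(t[195:300,280:470],None,fx=4.2,fy=4.2,interpolation=cv2.INTER_CUBIC))
cv2.imwrite("pics/c3.png",cv2.resize(s[220:310,225:335],None,fx=6.6,fy=6.6,interpolation=cv2.INTER_CUBIC))
E
```

```text
(no output)
```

View pics/c1.png

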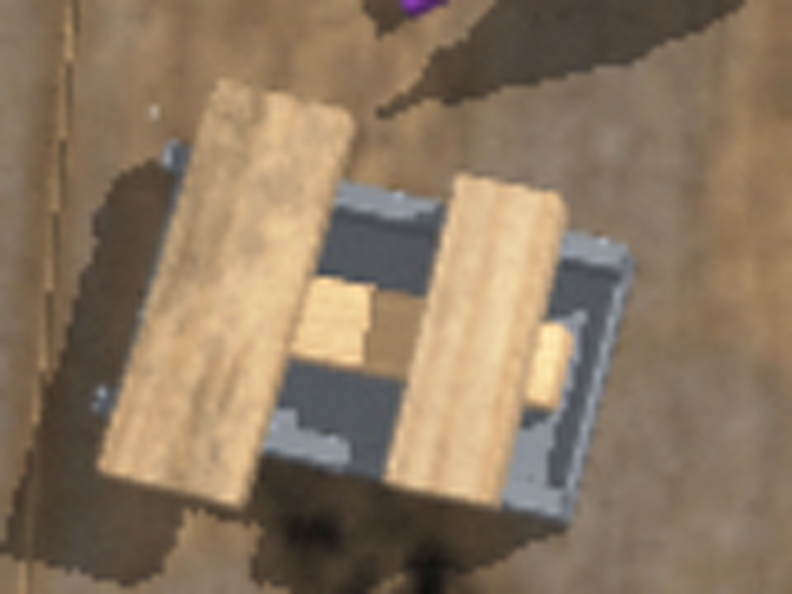

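View pics/c2.png

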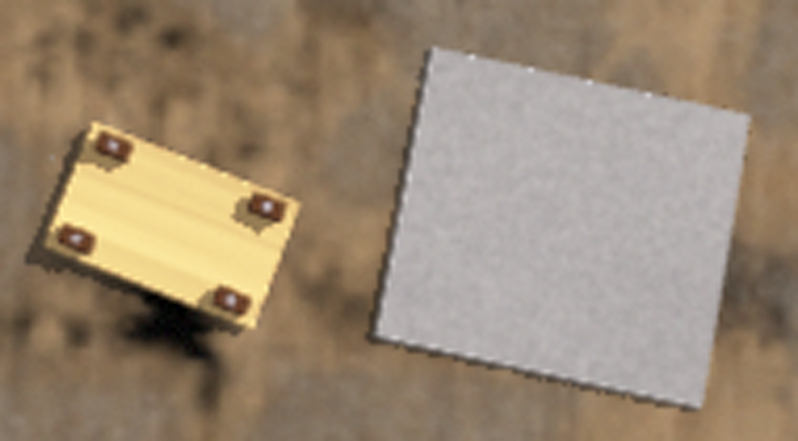

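View pics/c3.png

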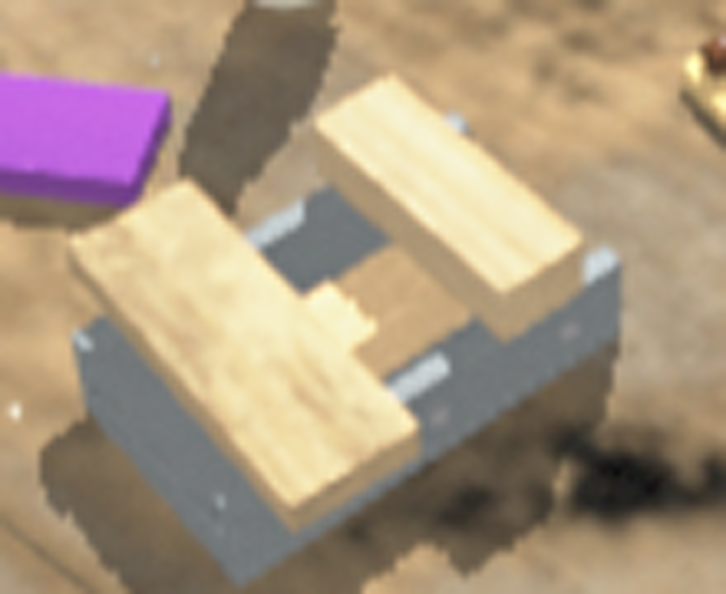

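The crops confirm the choice. Bare wood thin offcut is at (203,216), the thick one at (235,221), and the stick is visible between them and at the right end. Next I'll fit the poses.

```bash
cat > h.py <<'E'
from rig import env, optics
import numpy as np
from scipy.optimize import least_squares
def ray(n,uv,z):
    p=optics.camera_params(n);E=p["extrinsics"]
    d=E[:3,:3]@np.linalg.inv(p["mtx"])@np.array([*uv,1.]);o=E[:3,3]
    return (o+d*(z-o[2])/d[2])[:2]
def unc(c,f,off): return [((u+.5)/f-.5+off[0],(v+.5)/f-.5+off[1]) for u,v in c]
def fit(n,c,z,sx,sy):
    """corners ordered (cyclic) -> x,y,yaw(deg) of local frame, sx along edge 0-1, sy along edge 1-2; yaw of edge 0->1"""
    P=np.array([ray(n,q,z) for q in c])
    L=np.array([[-sx,sy],[sx,sy],[sx,-sy],[-sx,-sy]])/2
    a0=np.arctan2(*(P[1]-P[0])[::-1])
    def m(v):
        c_,s_=np.cos(v[2]),np.sin(v[2]); return L@np.array([[c_,s_],[-s_,c_]])+v[:2]
    r=least_squares(lambda v:(m(v)-P).ravel(),[*P.mean(0),a0])
    return r.x[:2].round(4),np.degrees(r.x[2]).round(2),"rms mm",(1e3*np.sqrt(np.mean(r.fun**2))).round(2)
E
python3 - <<'E'
from h import *
A=lambda c:unc(c,6.6,(165,170)); B=lambda c:unc(c,4.2,(280,195)); S=lambda c:unc(c,6.6,(225,220))
print("thin",fit("top",A([(215,80),(355,115),(243,505),(98,467)]),.066,.06,.17))
print("thick",fit("top",A([(455,175),(568,205),(497,505),(387,480)]),.080,.044,.13))
print("cradle",fit("top",B([(92,122),(300,205),(252,330),(44,243)]),.012,.15,.09))
print("board",fit("top",B([(432,47),(750,115),(702,408),(374,338)]),.006,.22,.20))
print("thinS",fit("scene",S([(70,242),(188,182),(418,430),(295,510)]),.066,.06,.17))
print("thickS",fit("scene",S([(316,124),(395,75),(583,240),(508,292)]),.080,.044,.13))
for q,n in zip(A([(300,278),(425,295),(290,358),(405,378),(575,322),(555,412)]),"ul ur ll lr e1 e2".split()): print(n,ray("top",q,.040).round(4))
for q in A([(632,248),(568,522),(168,140),(95,405)]): print("rack",ray("top",q,.048).round(4))
E
```

```text
thin (array([0.5753, 0.3349]), np.float64(-102.37), 'rms mm', np.float64(1.13))
thick (array([0.5555, 0.2283]), np.float64(-99.91), 'rms mm', np.float64(1.85))
cradle (array([0.4944, 0.0005]), np.float64(-110.36), 'rms mm', np.float64(0.85))
board (array([ 0.502 , -0.2627]), np.float64(-100.59), 'rms mm', np.float64(0.42))
thinS (array([0.5731, 0.3374]), np.float64(-102.78), 'rms mm', np.float64(1.19))
thickS (array([0.5541, 0.2304]), np.float64(-99.86), 'rms mm', np.float64(1.06))
ul [0.5847 0.3113]
ur [0.5789 0.258 ]
ll [0.5506 0.3132]
lr [0.5436 0.2643]
e1 [0.5692 0.1941]
e2 [0.531  0.2005]
rack [0.6002 0.1707]
rack [0.4848 0.1916]
rack [0.6409 0.3694]
rack [0.5277 0.3914]
```

Emit:
apply_moves --pt "0 0 0 0 0 -1 -1" --pt "0 0 0 0 0 -1 -1" --pt "0 0 0 0 0 -1 -1" --pt "0 0 0 0 0 -1 -1" --pt "0 0 0 0 0 -1 -1" --pt "0 0 0 0 0 -1 -1" --pt "0 0 0 0 0 -1 -1" --pt "0 0 0 0 0 -1 -1" --pt "0 0 0 0 0 -1 -1" --pt "0 0 0 0 0 -1 -1" --force 40

```text
clock: 1.1
position: [0.1333, -0.5076, 0.256]
eef_rot: [[0.489, 0.872, -0.0], [0.872, -0.489, 0.001], [0.001, -0.0, -1.0]]
wrist_force: [0.1, 0.2, -0.6]
width: 0.0852
finger_force: 0.0
```

Emit:
apply_moves --pt "0 0 0 0 0 -1 -1" --pt "0 0 0 0 0 -1 -1" --pt "0 0 0 0 0 -1 -1" --pt "0 0 0 0 0 -1 -1" --pt "0 0 0 0 0 -1 -1" --pt "0 0 0 0 0 -1 -1" --pt "0 0 0 0 0 -1 -1" --pt "0 0 0 0 0 -1 -1" --pt "0 0 0 0 0 -1 -1" --pt "0 0 0 0 0 -1 -1"

```text
clock: 2.1
position: [0.1333, -0.5076, 0.256]
eef_rot: [[-0.285, 0.958, -0.0], [0.958, 0.285, 0.001], [0.001, 0.0, -1.0]]
wrist_force: [-0.2, 0.2, 0.1]
width: 0.0856
finger_force: 0.0
```

Emit:
apply_moves --pt "0 0 0 0 0 -1 -1" --pt "0 0 0 0 0 -1 -1" --pt "0 0 0 0 0 -1 -1" --pt "0 0 0 0 0 -1 -1" --pt "0 0 0 0 0 -1 -1" --pt "0 0 0 0 0 -1 -1" --pt "0 0 0 0 0 -1 -1" --pt "0 0 0 0 0 -1 -1" --pt "0 0 0 0 0 -1 -1" --pt "0 0 0 0 0 -1 -1"

```text
clock: 3.1
position: [0.1333, -0.5076, 0.256]
eef_rot: [[-0.886, 0.463, -0.0], [0.463, 0.886, 0.001], [0.0, 0.001, -1.0]]
wrist_force: [-0.2, 0.1, 0.2]
width: 0.0854
finger_force: 0.0
```

Emit:
apply_moves --pt "0 0 0 0 0 -1 -1" --pt "0 0 0 0 0 -1 -1" --pt "0 0 0 0 0 -1 -1" --pt "0 0 0 0 0 -0.3 -1" --pt "-0.27 1 0 0 0 0 -1" --pt "-0.27 1 0 0 0 0 -1" --pt "-0.27 1 0 0 0 0 -1" --pt "-0.27 1 0 0 0 0 -1" --pt "-0.27 1 0 0 0 0 -1" --pt "-0.27 1 0 0 0 0 -1"

```text
clock: 4.1
position: [0.1916, -0.3967, 0.2562]
eef_rot: [[-0.975, 0.22, -0.0], [0.22, 0.975, 0.0], [0.0, 0.0, -1.0]]
wrist_force: [-0.0, 0.0, 0.4]
width: 0.0854
finger_force: 0.0
```

Emit:
apply_moves --pt "-0.27 1 0 0 0 0 -1" --pt "-0.27 1 0 0 0 0 -1" --pt "-0.27 1 0 0 0 0 -1" --pt "-0.27 1 0 0 0 0 -1" --pt "-0.27 1 0 0 0 0 -1" --pt "-0.27 1 0 0 0 0 -1" --pt "-0.27 1 0 0 0 0 -1" --pt "-0.27 1 0 0 0 0 -1" --pt "-0.27 1 0 0 0 0 -1" --pt "-0.27 1 0 0 0 0 -1"

```text
clock: 5.1
position: [0.288, -0.2133, 0.2563]
eef_rot: [[-0.976, 0.22, 0.0], [0.22, 0.976, -0.0], [-0.0, -0.0, -1.0]]
wrist_force: [0.5, -0.3, 0.4]
width: 0.0856
finger_force: 0.0
```

Emit:
apply_moves --pt "-0.27 1 0 0 0 0 -1" --pt "-0.27 1 0 0 0 0 -1" --pt "-0.27 1 0 0 0 0 -1" --pt "-0.27 1 0 0 0 0 -1" --pt "-0.27 1 0 0 0 0 -1" --pt "-0.27 1 0 0 0 0 -1" --pt "-0.27 1 0 0 0 0 -1" --pt "-0.27 1 0 0 0 0 -1" --pt "-0.27 1 0 0 0 0 -1" --pt "-0.27 1 0 0 0 0 -1"

```text
clock: 6.1
position: [0.3843, -0.03, 0.2563]
eef_rot: [[-0.976, 0.22, 0.0], [0.22, 0.976, -0.0], [-0.0, -0.0, -1.0]]
wrist_force: [0.0, -0.6, -0.5]
width: 0.0853
finger_force: 0.0
```

Emit:
apply_moves --pt "-0.27 1 0 0 0 0 -1" --pt "-0.27 1 0 0 0 0 -1" --pt "-0.27 1 0 0 0 0 -1" --pt "-0.27 1 0 0 0 0 -1" --pt "-0.27 1 0 0 0 0 -1" --pt "-0.27 1 0 0 0 0 -1" --pt "-0.27 1 0 0 0 0 -1" --pt "-0.27 1 0 0 0 0 -1" --pt "-0.27 1 0 0 0 0 -1" --pt "-0.27 1 0 0 0 0 -1"

```text
clock: 7.1
position: [0.4807, 0.1533, 0.2562]
eef_rot: [[-0.976, 0.22, -0.0], [0.22, 0.976, -0.0], [0.0, -0.0, -1.0]]
wrist_force: [0.3, -0.2, -0.2]
width: 0.0853
finger_force: 0.0
```

Emit:
apply_moves --pt "-0.27 1 0 0 0 0 -1" --pt "-0.27 1 0 0 0 0 -1" --pt "-0.27 1 0 0 0 0 -1" --pt "-0.27 1 0 0 0 0 -1" --pt "-0.27 1 0 0 0 0 -1" --pt "-0.27 1 0 0 0 0 -1" --pt "-0.27 1 0 0 0 0 -1" --pt "-0.27 1 0 0 0 0 -1" --pt "-0.27 1 0 0 0 0 -1" --pt "-0.27 1 0 0 0 0 -1"

```text
clock: 8.1
position: [0.5771, 0.3365, 0.2561]
eef_rot: [[-0.976, 0.22, -0.0], [0.22, 0.976, -0.0], [0.0, -0.0, -1.0]]
wrist_force: [-0.1, 1.1, 0.9]
width: 0.0854
finger_force: 0.0
```

Emit:
apply_moves --pt "0.14 0 1 0 0 0 -1" --pt "0 0 1 0 0 0 -1" --pt "0 0 1 0 0 0 -1" --pt "0 0 1 0 0 0 -1" --pt "0 0 1 0 0 0 -1" --pt "0 0 1 0 0 0 -1" --pt "0 0 1 0 0 0 -1" --pt "0 0 0.3 0 0 0 -1" --pt "0 0 0 0 0 0 -1" --pt "0 0 0 0 0 0 -1"

```text
clock: 9.1
position: [0.5747, 0.3364, 0.1112]
eef_rot: [[-0.976, 0.219, 0.001], [0.219, 0.976, 0.0], [-0.001, 0.001, -1.0]]
wrist_force: [0.4, -0.5, 0.2]
width: 0.0851
finger_force: 0.0
```

```bash
python3 - <<'E'
from rig import optics
import cv2,numpy as np
s=optics.grab_frame("scene")
t=optics.grab_frame("top")
f=lambda i:cv2.resize(i,None,fx=5,fy=5,interpolation=cv2.INTER_CUBIC)
a=f(s[190:310,215:335])[:,:600]; b=f(t[160:260,165:205+40]) 
cv2.imwrite("pics/g1.png",a)
E
```

```text
(no output)
```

View pics/g1.png

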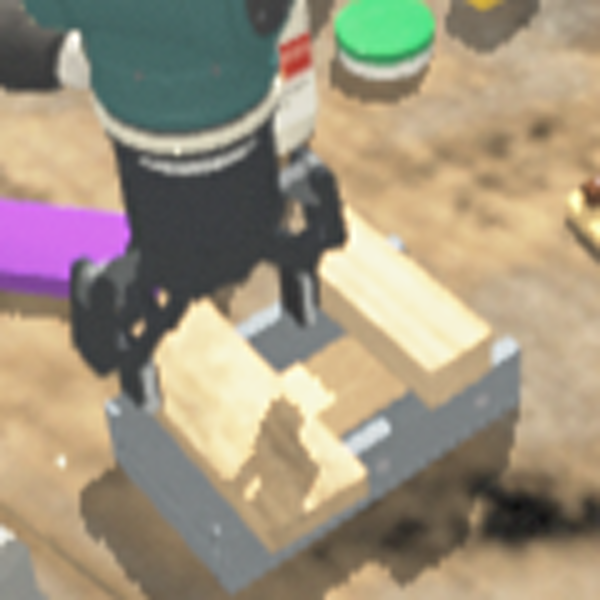

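The fingers straddle the thin offcut evenly, with tips at about crop (145,408) and (305,325). From those I'll get the tip height when open.

```bash
python3 - <<'E'
from h import *
p=optics.camera_params("scene");E=np.linalg.inv(p["extrinsics"])
def pj(x): c=E[:3,:3]@x+E[:3,3]; q=p["mtx"]@c; return (q[:2]/q[2]-[215,190])*5
for s in (1,-1):
  for z in (.11,.10,.095,.09,.085,.08): print(s,z,pj(np.array([.5747+.22*.05*s,.3364+.976*.05*s,z])).round(0))
E
```

```text
1 0.11 [135. 390.]
1 0.1 [137. 403.]
1 0.095 [138. 409.]
1 0.09 [140. 415.]
1 0.085 [141. 422.]
1 0.08 [142. 428.]
-1 0.11 [300. 298.]
-1 0.1 [301. 311.]
-1 0.095 [302. 317.]
-1 0.09 [303. 324.]
-1 0.085 [303. 330.]
-1 0.08 [304. 336.]
```

Emit:
apply_moves --pt "0 0 0.7 0 0 0 -1" --pt "0 0 0.7 0 0 0 -1" --pt "0 0 0.5 0 0 0 -1" --pt "0 0 0 0 0 0 -1" --pt "0 0 0 0 0 0 1" --pt "0 0 0 0 0 0 1" --pt "0 0 0 0 0 0 1" --pt "0 0 0 0 0 0 1" --pt "0 0 0 0 0 0 1" --pt "0 0 0 0 0 0 1"

```text
clock: 10.2
position: [0.5749, 0.3363, 0.0734]
eef_rot: [[-0.976, 0.219, 0.001], [0.219, 0.976, 0.001], [-0.001, 0.001, -1.0]]
wrist_force: [-1.2, -0.2, 5.9]
width: 0.0588
finger_force: 43.8
```

Emit:
apply_moves --pt "0 0 0 0 0 0 1" --pt "0 0 0 0 0 0 1" --pt "0 0 -0.3 0 0 0 1" --pt "0 0 -0.6 0 0 0 1" --pt "0 0 -1 0 0 0 1" --pt "0 0 -1 0 0 0 1" --pt "0 0 -1 0 0 0 1" --pt "0 0 -1 0 0 0 1" --pt "0 0 -1 0 0 0 1" --pt "0 0 0 0 0 0 1"

```text
clock: 11.2
position: [0.5755, 0.3365, 0.1939]
eef_rot: [[-0.976, 0.219, 0.004], [0.219, 0.976, 0.002], [-0.004, 0.003, -1.0]]
wrist_force: [-0.4, 0.7, -0.5]
width: 0.0589
finger_force: 43.2
```

```bash
python3 - <<'E'
from rig import optics
import cv2,numpy as np
s=optics.grab_frame("scene"); t=optics.grab_frame("top")
f=lambda i,k:cv2.resize(i,None,fx=k,fy=k,interpolation=cv2.INTER_CUBIC)
a=f(s[150:310,215:335],3.5); b=f(t[150:290,165:285],4)
cv2.imwrite("pics/g2.png",np.hstack([a[:560,:310],b[:560,:480]]) if a.shape[0]>=560 else a)
E
```

```text
(no output)
```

View pics/g2.png

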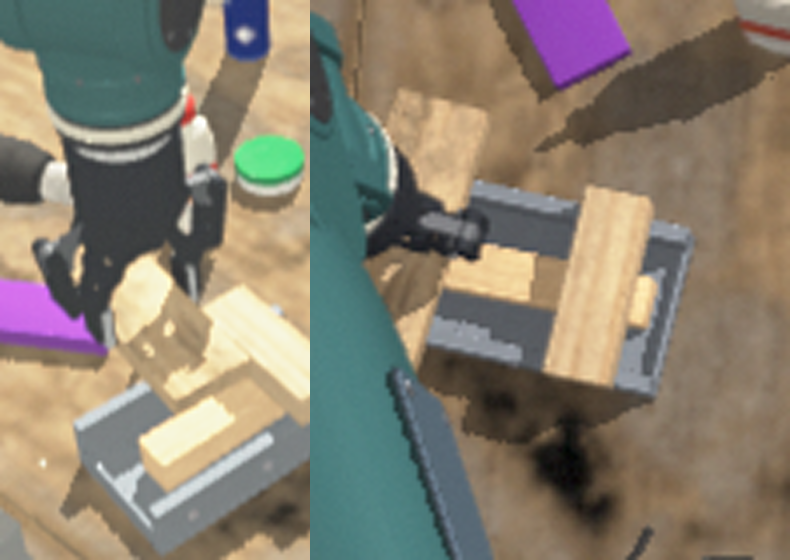

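Thin offcut is held level, and the stick lies undisturbed in the rack. Moving to the far side of the board.

Emit:
apply_moves --pt "-0.1 -0.5 0 0 0 0 1" --pt "-0.1 -1 0 0 0 0 1" --pt "-0.1 -1 0 0 0 0 1" --pt "-0.1 -1 0 0 0 0 1" --pt "-0.1 -1 0 0 0 0 1" --pt "-0.1 -1 0 0 0 0 1" --pt "-0.1 -1 0 0 0 0 1" --pt "-0.1 -1 0 0 0 0 1" --pt "-0.1 -1 0 0 0 0 1" --pt "-0.1 -1 0 0 0 0 1"

```text
clock: 12.3
position: [0.5515, 0.1449, 0.1895]
eef_rot: [[-0.976, 0.219, -0.001], [0.219, 0.976, -0.0], [0.001, -0.001, -1.0]]
wrist_force: [-0.4, 0.1, -0.6]
width: 0.0594
finger_force: 43.1
```

Emit:
apply_moves --pt "-0.1 -1 0 0 0 0 1" --pt "-0.1 -1 0 0 0 0 1" --pt "-0.1 -1 0 0 0 0 1" --pt "-0.1 -1 0 0 0 0 1" --pt "-0.1 -1 0 0 0 0 1" --pt "-0.1 -1 0 0 0 0 1" --pt "-0.1 -1 0 0 0 0 1" --pt "-0.1 -1 0 0 0 0 1" --pt "-0.1 -1 0 0 0 0 1" --pt "-0.1 -1 0 0 0 0 1"

```text
clock: 13.3
position: [0.527, -0.0543, 0.1895]
eef_rot: [[-0.976, 0.219, -0.001], [0.219, 0.976, 0.0], [0.001, -0.0, -1.0]]
wrist_force: [0.9, -0.1, -0.8]
width: 0.0586
finger_force: 43.1
```

Emit:
apply_moves --pt "-0.1 -1 0 0 0 0 1" --pt "-0.1 -1 0 0 0 0 1" --pt "-0.1 -1 0 0 0 0 1" --pt "-0.1 -1 0 0 0 0 1" --pt "-0.1 -1 0 0 0 0 1" --pt "-0.1 -1 0 0 0 0 1" --pt "-0.1 -1 0 0 0 0 1" --pt "-0.1 -1 0 0 0 0 1" --pt "-0.1 -1 0 0 0 0 1" --pt "-0.1 -1 0 0 0 0 1"

```text
clock: 14.3
position: [0.5027, -0.2536, 0.1895]
eef_rot: [[-0.976, 0.219, -0.001], [0.219, 0.976, 0.001], [0.001, 0.0, -1.0]]
wrist_force: [-0.1, 0.1, -0.7]
width: 0.0589
finger_force: 43.1
```

Emit:
apply_moves --pt "-0.1 -1 0 0 0 0 1" --pt "0 -1 0 0 0 0 1" --pt "0 -0.8 0 0 0 0 1" --pt "0 -0.5 0.5 0 0 0 1" --pt "0 0 1 0 0 0 1" --pt "0 0 1 0 0 0 1" --pt "0 0 1 0 0 0 1" --pt "0 0 1 0 0 0 1" --pt "0 0 1 0 0 0 1" --pt "0 0 0 0 0 0 1"

```text
clock: 15.3
position: [0.4897, -0.3162, 0.0774]
eef_rot: [[-0.976, 0.219, -0.004], [0.219, 0.976, 0.003], [0.004, 0.002, -1.0]]
wrist_force: [0.3, -1.0, 0.1]
width: 0.0588
finger_force: 43.4
```

Emit:
apply_moves --pt "0 0 0.7 0 0 0 1" --pt "0 0 0.6 0 0 0 1" --pt "0 0 0.4 0 0 0 1" --pt "0 0 0.3 0 0 0 1" --pt "0 0 0.2 0 0 0 1" --pt "0 0 0 0 0 0 1" --pt "0 0 0 0 0 0 1" --pt "0 0 0 0 0 0 1" --pt "0 0 0 0 0 0 1" --pt "0 0 0 0 0 0 1"

```text
clock: 16.3
position: [0.4914, -0.3176, 0.0365]
eef_rot: [[-0.976, 0.219, 0.0], [0.219, 0.976, -0.0], [-0.0, -0.0, -1.0]]
wrist_force: [0.1, 1.0, -0.3]
width: 0.059
finger_force: 43.4
```

Emit:
apply_moves --pt "0 0 0.1 0 0 0 1" --pt "0 0 0.1 0 0 0 1" --pt "0 0 0 0 0 0 1" --pt "0 0 0 0 0 0 1" --pt "0 0 0 0 0 0 1" --pt "0 0 0 0 0 0 1" --pt "0 0 0 0 0 0 1" --pt "0 0 0 0 0 0 1" --pt "0 0 0 0 0 0 1" --pt "0 0 0 0 0 0 1"

```text
clock: 17.3
position: [0.4913, -0.3176, 0.0323]
eef_rot: [[-0.976, 0.219, 0.0], [0.219, 0.976, 0.0], [-0.0, 0.0, -1.0]]
wrist_force: [0.1, -0.1, -1.1]
width: 0.0592
finger_force: 43.4
```

Emit:
apply_moves --pt "0 0 0.05 0 0 0 1" --pt "0 0 0 0 0 0 1" --pt "0 0 0 0 0 0 -1" --pt "0 0 0 0 0 0 -1" --pt "0 0 0 0 0 0 -1" --pt "0 0 0 0 0 0 -1" --pt "0 0 0 0 0 0 -1" --pt "0 0 0 0 0 0 -1" --pt "0 0 -0.5 0 0 0 -1" --pt "0 0 -0.5 0 0 0 -1"

```text
clock: 18.3
position: [0.4912, -0.3175, 0.0521]
eef_rot: [[-0.976, 0.219, -0.0], [0.219, 0.976, 0.0], [0.0, 0.0, -1.0]]
wrist_force: [-0.6, 0.6, -0.8]
width: 0.0854
finger_force: 0.0
```

Emit:
apply_moves --pt "0 0 -1 0 0 0 -1" --pt "0 0 -1 0 0 0 -1" --pt "0 0 -1 0 0 0 -1" --pt "0 0 -1 0 0 0 -1" --pt "0 0 -1 0 0 0 -1" --pt "0 0 -1 0 0 0 -1" --pt "0 0 -1 0 0 0 -1" --pt "0 0.5 -0.5 0 0 0 -1" --pt "0 1 0 0 0 0 -1" --pt "0 1 0 0 0 0 -1"

```text
clock: 19.3
position: [0.5024, -0.2678, 0.2018]
eef_rot: [[-0.976, 0.22, 0.001], [0.22, 0.976, -0.0], [-0.001, -0.0, -1.0]]
wrist_force: [-0.4, -0.4, 0.3]
width: 0.0856
finger_force: 0.0
```

```bash
python3 - <<'E'
from rig import optics
import cv2,numpy as np
s=optics.grab_frame("scene"); t=optics.grab_frame("top")
f=lambda i,k:cv2.resize(i,None,fx=k,fy=k,interpolation=cv2.INTER_CUBIC)
cv2.imwrite("pics/g3.png",np.vstack([f(s[225:325,225:345],5)[:500,:600],f(t[200:300,355:475],5)[:0]]))
E
```

```text
(no output)
```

View pics/g3.png

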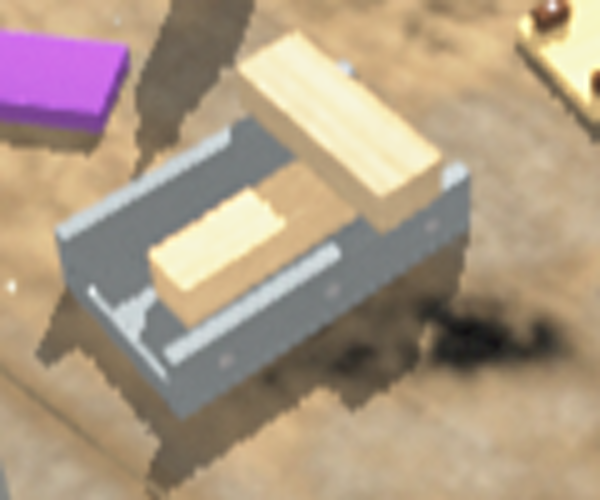

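```bash
python3 - <<'E'
from h import *
for n,q in zip("end1 end2 up low".split(),unc([(148,252),(188,290),(250,188),(360,205)],5,(225,225))): print(n,ray("scene",q,.040).round(4))
for n,q in zip("rack".split()*4,unc([(57,235),(160,365),(340,250),(232,128)],5,(225,225))): print(n,ray("scene",q,.048).round(4))
E
```

```text
end1 [0.5921 0.346 ]
end2 [0.557  0.3508]
up [0.5803 0.2784]
low [0.5238 0.2494]
rack [0.6337 0.3725]
rack [0.5295 0.3974]
rack [0.5069 0.285 ]
rack [0.6143 0.2567]
```

Emit:
apply_moves --pt "0 0 0 0 0 -0.55 -1" --pt "0.07 1 0 0 0 0 -1" --pt "0.07 1 0 0 0 0 -1" --pt "0.07 1 0 0 0 0 -1" --pt "0.07 1 0 0 0 0 -1" --pt "0.07 1 0 0 0 0 -1" --pt "0.07 1 0 0 0 0 -1" --pt "0.07 1 0 0 0 0 -1" --pt "0.07 1 0 0 0 0 -1" --pt "0.07 1 0 0 0 0 -1"

```text
clock: 20.4
position: [0.5214, -0.0886, 0.2014]
eef_rot: [[-0.984, 0.176, 0.0], [0.176, 0.984, -0.0], [-0.0, -0.0, -1.0]]
wrist_force: [0.2, -0.5, -0.3]
width: 0.0852
finger_force: 0.0
```

Emit:
apply_moves --pt "0.07 1 0 0 0 0 -1" --pt "0.07 1 0 0 0 0 -1" --pt "0.07 1 0 0 0 0 -1" --pt "0.07 1 0 0 0 0 -1" --pt "0.07 1 0 0 0 0 -1" --pt "0.07 1 0 0 0 0 -1" --pt "0.07 1 0 0 0 0 -1" --pt "0.07 1 0 0 0 0 -1" --pt "0.07 1 0 0 0 0 -1" --pt "0.07 1 0 0 0 0 -1"

```text
clock: 21.4
position: [0.5428, 0.1108, 0.2014]
eef_rot: [[-0.984, 0.176, -0.0], [0.176, 0.984, -0.0], [0.0, -0.0, -1.0]]
wrist_force: [-0.0, -0.2, 0.4]
width: 0.0853
finger_force: 0.0
```

Emit:
apply_moves --pt "0.07 1 0 0 0 0 -1" --pt "0.07 1 0 0 0 0 -1" --pt "0.07 1 0 0 0 0 -1" --pt "0.07 1 0 0 0 0 -1" --pt "0.07 1 0 0 0 0 -1" --pt "0.07 1 0 0 0 0 -1" --pt "0 0 1 0 0 0 -1" --pt "0 0 1 0 0 0 -1" --pt "0 0 1 0 0 0 -1" --pt "0 0 1 0 0 0 -1"

```text
clock: 22.4
position: [0.5556, 0.2296, 0.1206]
eef_rot: [[-0.984, 0.176, 0.0], [0.176, 0.984, -0.0], [-0.0, -0.0, -1.0]]
wrist_force: [-0.4, -0.2, -0.3]
width: 0.0857
finger_force: 0.0
```

Emit:
apply_moves --pt "0 0 0.8 0 0 0 -1" --pt "0 0 0.8 0 0 0 -1" --pt "0 0 0.6 0 0 0 -1" --pt "0 0 0 0 0 0 -1" --pt "0 0 0 0 0 0 1" --pt "0 0 0 0 0 0 1" --pt "0 0 0 0 0 0 1" --pt "0 0 0 0 0 0 1" --pt "0 0 0 0 0 0 1" --pt "0 0 0 0 0 0 1"

```text
clock: 23.4
position: [0.5561, 0.2297, 0.0782]
eef_rot: [[-0.984, 0.176, 0.001], [0.176, 0.984, 0.0], [-0.001, 0.001, -1.0]]
wrist_force: [-0.7, 0.0, 6.5]
width: 0.0434
finger_force: 41.4
```

Emit:
apply_moves --pt "0 0 0 0 0 0 1" --pt "0 0 0 0 0 0 1" --pt "0 0 0 0 0 0 1" --pt "0 0 -0.3 0 0 0 1" --pt "0 0 -0.6 0 0 0 1" --pt "0 0 -1 0 0 0 1" --pt "0 0 -1 0 0 0 1" --pt "0 0 -1 0 0 0 1" --pt "0 0 -1 0 0 0 1" --pt "0 0 -1 0 0 0 1"

```text
clock: 24.4
position: [0.5556, 0.2295, 0.1972]
eef_rot: [[-0.984, 0.176, 0.001], [0.176, 0.984, 0.0], [-0.001, 0.0, -1.0]]
wrist_force: [-0.1, 0.3, -0.9]
width: 0.0436
finger_force: 40.7
```

Emit:
apply_moves --pt "-0.08 -0.5 0 0 0 0 1" --pt "-0.08 -1 0 0 0 0 1" --pt "-0.08 -1 0 0 0 0 1" --pt "-0.08 -1 0 0 0 0 1" --pt "-0.08 -1 0 0 0 0 1" --pt "-0.08 -1 0 0 0 0 1" --pt "-0.08 -1 0 0 0 0 1" --pt "-0.08 -1 0 0 0 0 1" --pt "-0.08 -1 0 0 0 0 1" --pt "-0.08 -1 0 0 0 0 1"

```text
clock: 25.4
position: [0.5375, 0.0385, 0.1952]
eef_rot: [[-0.984, 0.176, -0.0], [0.176, 0.984, -0.0], [0.0, -0.0, -1.0]]
wrist_force: [-0.8, -0.5, -1.5]
width: 0.0435
finger_force: 40.8
```

Emit:
apply_moves --pt "-0.08 -1 0 0 0 0 1" --pt "-0.08 -1 0 0 0 0 1" --pt "-0.08 -1 0 0 0 0 1" --pt "-0.08 -1 0 0 0 0 1" --pt "-0.08 -1 0 0 0 0 1" --pt "-0.08 -1 0 0 0 0 1" --pt "-0.08 -1 0 0 0 0 1" --pt "-0.08 -1 0 0 0 0 1" --pt "-0.08 -1 0 0 0 0 1" --pt "-0.08 -1 0 0 0 0 1"

```text
clock: 26.4
position: [0.5179, -0.161, 0.1952]
eef_rot: [[-0.984, 0.176, -0.0], [0.176, 0.984, 0.0], [0.0, 0.0, -1.0]]
wrist_force: [1.2, -0.5, -0.6]
width: 0.0433
finger_force: 40.8
```

Emit:
apply_moves --pt "-0.08 -1 0 0 0 0 1" --pt "0 -0.9 0 0 0 0 1" --pt "0 -0.5 0.5 0 0 0 1" --pt "0 0 1 0 0 0 1" --pt "0 0 1 0 0 0 1" --pt "0 0 1 0 0 0 1" --pt "0 0 1 0 0 0 1" --pt "0 0 1 0 0 0 1" --pt "0 0 1 0 0 0 1" --pt "0 0 0.5 0 0 0 1"

```text
clock: 27.4
position: [0.5106, -0.2068, 0.0533]
eef_rot: [[-0.984, 0.176, -0.002], [0.176, 0.984, 0.001], [0.002, 0.001, -1.0]]
wrist_force: [0.4, 0.6, -0.7]
width: 0.0431
finger_force: 40.8
```

Emit:
apply_moves --pt "0 0 0.3 0 0 0 1" --pt "0 0 0.2 0 0 0 1" --pt "0 0 0 0 0 0 1" --pt "0 0 0 0 0 0 1" --pt "0 0 0 0 0 0 1" --pt "0 0 0 0 0 0 1" --pt "0 0 0 0 0 0 1" --pt "0 0 0 0 0 0 1" --pt "0 0 0 0 0 0 1" --pt "0 0 0 0 0 0 1"

```text
clock: 28.4
position: [0.5118, -0.2075, 0.0453]
eef_rot: [[-0.984, 0.176, -0.0], [0.176, 0.984, 0.0], [0.0, 0.0, -1.0]]
wrist_force: [0.7, -0.8, -1.0]
width: 0.0433
finger_force: 40.8
```

Emit:
apply_moves --pt "0 0 0.2 0 0 0 1" --pt "0 0 0.15 0 0 0 1" --pt "0 0 0.1 0 0 0 1" --pt "0 0 0 0 0 0 1" --pt "0 0 0 0 0 0 1" --pt "0 0 0 0 0 0 -1" --pt "0 0 0 0 0 0 -1" --pt "0 0 0 0 0 0 -1" --pt "0 0 0 0 0 0 -1" --pt "0 0 0 0 0 0 -1"

```text
clock: 29.4
position: [0.5118, -0.2075, 0.0363]
eef_rot: [[-0.984, 0.176, 0.0], [0.176, 0.984, -0.0], [-0.0, -0.0, -1.0]]
wrist_force: [-0.6, -0.1, -0.0]
width: 0.0855
finger_force: 0.0
```

Emit:
apply_moves --pt "0 0 0 0 0 0 -1" --pt "0 0 -0.5 0 0 0 -1" --pt "0 0 -0.5 0 0 0 -1" --pt "0 0 -1 0 0 0 -1" --pt "0 0 -1 0 0 0 -1" --pt "0 0 -1 0 0 0 -1" --pt "0 0 -1 0 0 0 -1" --pt "0 0 -1 0 0 0 -1" --pt "0 0 -1 0 0 0 -1" --pt "0 0 -1 0 0 0 -1"

```text
clock: 30.4
position: [0.5117, -0.2075, 0.1982]
eef_rot: [[-0.984, 0.176, 0.001], [0.176, 0.984, -0.001], [-0.001, -0.0, -1.0]]
wrist_force: [-0.2, -0.3, 0.1]
width: 0.0854
finger_force: 0.0
```

```bash
python3 - <<'E'
from rig import optics
import cv2,numpy as np
s=optics.grab_frame("scene"); t=optics.grab_frame("top")
cv2.imwrite("pics/s4.png",s);cv2.imwrite("pics/t4.png",t)
f=lambda i,k:cv2.resize(i,None,fx=k,fy=k,interpolation=cv2.INTER_CUBIC)
# left: rack top view; right: board scene view
a=f(t[175:260,175:270],4); b=f(s[160:245,340:440],4)
cv2.imwrite("pics/g4.png",np.hstack([a,b]))
E
```

View pics/g4.png

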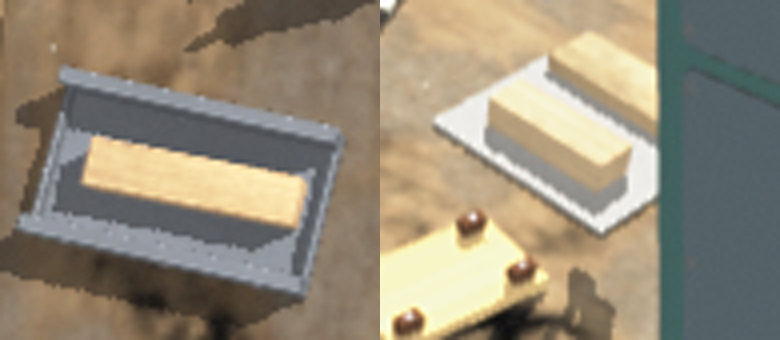

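Both offcuts lie on the board and the stick is clear in the rack. I'll fit the stick.

```bash
python3 - <<'E'
from h import *
U=lambda c:unc(c,4,(175,175))
print("stick",fit("top",U([(93,137),(307,180),(298,228),(82,184)]),.040,.15,.034))
print("rack",fit("top",U([(62,68),(342,130),(303,297),(18,225)]),.048,.2,.118))
print(env.state()["joints"].round(1) if hasattr(env.state()["joints"],"round") else env.state()["joints"])
E
```

```text
stick (array([0.562 , 0.2727]), np.float64(-99.74), 'rms mm', np.float64(1.32))
rack (array([0.5627, 0.2809]), np.float64(-101.44), 'rms mm', np.float64(1.71))
[-30.5  19.   -6.   64.8   0.  -20.4]
```

Emit:
apply_moves --pt "0 0 0 0 0 -1 -0.27" --pt "0 0 0 0 0 -1 -0.27" --pt "0 0 0 0 0 -1 -0.27" --pt "0 0 0 0 0 -1 -0.27" --pt "0 0 0 0 0 -1 -0.27" --pt "0 0 0 0 0 -1 -0.27" --pt "0 0 0 0 0 -1 -0.27" --pt "0 0 0 0 0 -1 -0.27" --pt "0 0 0 0 0 -1 -0.27" --pt "0 0 0 0 0 -1 -0.27"

```text
clock: 31.5
position: [0.5115, -0.2074, 0.1963]
eef_rot: [[-0.81, -0.586, -0.0], [-0.586, 0.81, 0.0], [0.0, 0.0, -1.0]]
wrist_force: [-0.3, -0.6, -0.7]
width: 0.0541
finger_force: 0.0
```

Emit:
apply_moves --pt "0 0 0 0 0 -1 -0.27" --pt "0 0 0 0 0 -1 -0.27" --pt "0 0 0 0 0 -1 -0.27" --pt "0 0 0 0 0 -1 -0.27" --pt "0 0 0 0 0 -1 -0.27" --pt "0 0 0 0 0 -1 -0.27" --pt "0 0 0 0 0 -1 -0.27" --pt "0 0 0 0 0 -1 -0.27" --pt "0 0 0 0 0 -1 -0.27" --pt "0 0 0 0 0 -0.7 -0.27"

```text
clock: 32.5
position: [0.5115, -0.2074, 0.1963]
eef_rot: [[-0.168, -0.986, -0.0], [-0.986, 0.168, 0.0], [-0.0, 0.0, -1.0]]
wrist_force: [-0.5, -0.8, -0.4]
width: 0.0541
finger_force: 0.0
```

Emit:
apply_moves --pt "-1 0.07 0 0 0 0 -0.27" --pt "-1 0.07 0 0 0 0 -0.27" --pt "-1 0.07 0 0 0 0 -0.27" --pt "-1 0.07 0 0 0 0 -0.27" --pt "-1 0.07 0 0 0 0 -0.27" --pt "-1 0.07 0 0 0 0 -0.27" --pt "-1 0.07 0 0 0 0 -0.27" --pt "-1 0.07 0 0 0 0 -0.27" --pt "-1 0.07 0 0 0 0 -0.27" --pt "-1 0.07 0 0 0 0 -0.27"

```text
clock: 33.5
position: [0.5319, -0.0072, 0.1964]
eef_rot: [[-0.171, -0.985, -0.0], [-0.985, 0.171, 0.0], [0.0, 0.0, -1.0]]
wrist_force: [-0.1, -1.1, -0.4]
width: 0.0544
finger_force: 0.0
```

Emit:
apply_moves --pt "-1 0.07 0 0 0 0 -0.27" --pt "-1 0.07 0 0 0 0 -0.27" --pt "-1 0.07 0 0 0 0 -0.27" --pt "-1 0.07 0 0 0 0 -0.27" --pt "-1 0.07 0 0 0 0 -0.27" --pt "-1 0.07 0 0 0 0 -0.27" --pt "-1 0.07 0 0 0 0 -0.27" --pt "-1 0.07 0 0 0 0 -0.27" --pt "-1 0.07 0 0 0 0 -0.27" --pt "-1 0.07 0 0 0 0 -0.27"

```text
clock: 34.5
position: [0.5523, 0.1922, 0.1963]
eef_rot: [[-0.171, -0.985, -0.0], [-0.985, 0.171, -0.0], [0.0, 0.0, -1.0]]
wrist_force: [1.0, 0.1, 0.0]
width: 0.0545
finger_force: 0.0
```

Emit:
apply_moves --pt "-1 0.07 0 0 0 0 -0.27" --pt "-1 0.07 0 0 0 0 -0.27" --pt "-1 0.07 0 0 0 0 -0.27" --pt "-1 0.07 0 0 0 0 -0.27" --pt "-0.15 0 0.5 0 0 0 -0.27" --pt "0 0 1 0 0 0 -0.27" --pt "0 0 1 0 0 0 -0.27" --pt "0 0 1 0 0 0 -0.27" --pt "0 0 0 0 0 0 -0.27" --pt "0 0 0 0 0 0 -0.27"

```text
clock: 35.5
position: [0.5609, 0.2737, 0.1264]
eef_rot: [[-0.171, -0.985, -0.001], [-0.985, 0.171, -0.0], [0.0, 0.001, -1.0]]
wrist_force: [-1.1, -0.7, 0.3]
width: 0.0546
finger_force: 0.0
```

Emit:
apply_moves --pt "0 0 1 0 0 0 -0.27" --pt "0 0 0.8 0 0 0 -0.27" --pt "0 0 0.5 0 0 0 -0.27" --pt "0 0 0.4 0 0 0 -0.27" --pt "0 0 0.4 0 0 0 -0.27" --pt "0 0 0.3 0 0 0 -0.27" --pt "0 0 0 0 0 0 -0.27" --pt "0 0 0 0 0 0 -0.27" --pt "0 0 0 0 0 0 -0.27" --pt "0 0 0 0 0 0 -0.27"

```text
clock: 36.5
position: [0.5613, 0.2742, 0.0586]
eef_rot: [[-0.171, -0.985, 0.001], [-0.985, 0.171, 0.0], [-0.0, -0.001, -1.0]]
wrist_force: [-0.2, -0.9, -0.7]
width: 0.0545
finger_force: 0.0
```

Emit:
apply_moves --pt "0 0 0.4 0 0 0 -0.27" --pt "0 0 0.4 0 0 0 -0.27" --pt "0 0 0.2 0 0 0 -0.27" --pt "0 0 0 0 0 0 -0.27" --pt "0 0 0 0 0 0 1" --pt "0 0 0 0 0 0 1" --pt "0 0 0 0 0 0 1" --pt "0 0 0 0 0 0 1" --pt "0 0 0 0 0 0 1" --pt "0 0 0 0 0 0 1"

```text
clock: 37.5
position: [0.5613, 0.2742, 0.0385]
eef_rot: [[-0.171, -0.985, 0.0], [-0.985, 0.171, 0.0], [-0.0, -0.0, -1.0]]
wrist_force: [-0.4, 0.2, 4.4]
width: 0.0335
finger_force: 40.8
```

Emit:
apply_moves --pt "0 0 0 0 0 0 1" --pt "0 0 0 0 0 0 1" --pt "0 0 -0.3 0 0 0 1" --pt "0 0 -0.6 0 0 0 1" --pt "0 0 -1 0 0 0 1" --pt "0 0 -1 0 0 0 1" --pt "0 0 -1 0 0 0 1" --pt "0 0 -1 0 0 0 1" --pt "0 0 -1 0 0 0 1" --pt "0 0 -1 0 0 0 1"

```text
clock: 38.5
position: [0.561, 0.2741, 0.178]
eef_rot: [[-0.171, -0.985, 0.0], [-0.985, 0.171, 0.0], [-0.0, -0.0, -1.0]]
wrist_force: [1.0, 0.5, -0.3]
width: 0.0333
finger_force: 40.4
```

Emit:
apply_moves --pt "0.5 0.07 0 0 0 0 1" --pt "1 0.07 0 0 0 0 1" --pt "1 0.07 0 0 0 0 1" --pt "1 0.07 0 0 0 0 1" --pt "1 0.07 0 0 0 0 1" --pt "1 0.07 0 0 0 0 1" --pt "1 0.07 0 0 0 0 1" --pt "1 0.07 0 0 0 0 1" --pt "1 0.07 0 0 0 0 1" --pt "1 0.07 0 0 0 0 1"

```text
clock: 39.5
position: [0.514, 0.0882, 0.176]
eef_rot: [[-0.171, -0.985, -0.001], [-0.985, 0.171, -0.0], [0.0, 0.001, -1.0]]
wrist_force: [0.1, 0.8, -0.8]
width: 0.0334
finger_force: 40.4
```

Emit:
apply_moves --pt "1 0.07 0 0 0 0 1" --pt "1 0.07 0 0 0 0 1" --pt "1 0.07 0 0 0 0 1" --pt "1 0.07 0 0 0 0 1" --pt "0.5 0 0 0 0 0 1" --pt "0 0 0 0 0 0.8 1" --pt "0 0 0.5 0 0 0.8 1" --pt "0 0 1 0 0 0.7 1" --pt "0 0 1 0 0 0 1" --pt "0 0 1 0 0 0 1"

```text
clock: 40.5
position: [0.4937, 0.0017, 0.1055]
eef_rot: [[-0.348, -0.937, 0.0], [-0.937, 0.348, 0.0], [-0.0, -0.0, -1.0]]
wrist_force: [-0.7, -0.7, -1.5]
width: 0.0334
finger_force: 40.4
```

Emit:
apply_moves --pt "0 0 0.8 0 0 0 1" --pt "0 0 0.4 0 0 0 1" --pt "0 0 0.2 0 0 0 1" --pt "0 0 0 0 0 0 1" --pt "0 0 0 0 0 0 1" --pt "0 0 0 0 0 0 1" --pt "0 0 0 0 0 0 1" --pt "0 0 0 0 0 0 1" --pt "0 0 0 0 0 0 1" --pt "0 0 0 0 0 0 1"

```text
clock: 41.5
position: [0.494, 0.0016, 0.0783]
eef_rot: [[-0.348, -0.937, 0.0], [-0.937, 0.348, -0.0], [-0.0, -0.0, -1.0]]
wrist_force: [0.6, -0.0, -1.2]
width: 0.0335
finger_force: 40.4
```

```bash
python3 - <<'E'
from rig import optics
import cv2,numpy as np
s=optics.grab_frame("scene"); t=optics.grab_frame("top")
f=lambda i,k:cv2.resize(i,None,fx=k,fy=k,interpolation=cv2.INTER_CUBIC)
cv2.imwrite("pics/g5.png",np.hstack([f(s[170:265,305:405],4),f(t[195:290,275:375],4)]))
E
```

```text
(no output)
```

View pics/g5.png

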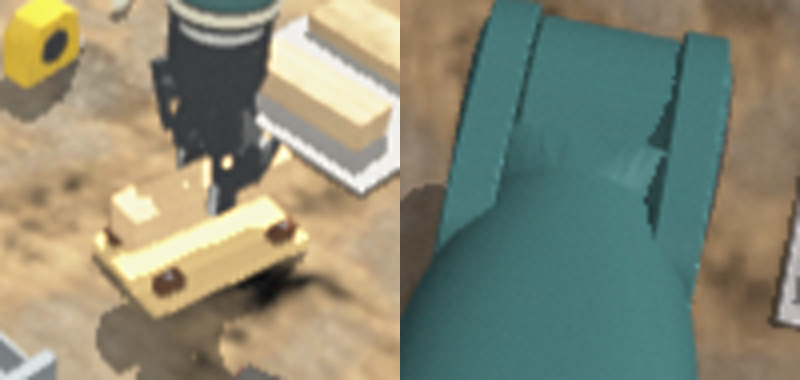

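Stick hangs above the cradle, with its left end corner at crop (112,193) and cradle corners at (95,243), (160,318) and (308,237). Checking the offset in this view.

```bash
python3 - <<'E'
from h import *
p=optics.camera_params("scene");E=np.linalg.inv(p["extrinsics"])
def pj(x,y,z): c=E[:3,:3]@np.array([x,y,z])+E[:3,3]; q=p["mtx"]@c; return ((q[:2]/q[2]-[305,170])*4+1.5).round(0)
a=np.radians(69.6); Y=np.array([np.cos(a),np.sin(a)]);X=np.array([Y[1],-Y[0]])
for nm,c,hx,hy,z in (("cradle",(.4935,.0015),.045,.075,.012),("stick",(.494,.0016),.017,.075,.0798)):
  for i,j in ((1,1),(-1,1),(-1,-1),(1,-1)): print(nm,i,j,pj(*(np.array(c)+i*hx*X+j*hy*Y),z))
E
```

```text
cradle 1 1 [ 91. 239.]
cradle -1 1 [154. 309.]
cradle -1 -1 [309. 239.]
cradle 1 -1 [241. 175.]
stick 1 1 [112. 196.]
stick -1 1 [137. 222.]
stick -1 -1 [296. 155.]
stick 1 -1 [269. 131.]
```

Emit:
apply_moves --pt "0 0 0.6 0 0 0 1" --pt "0 0 0.5 0 0 0 1" --pt "0 0 0.3 0 0 0 1" --pt "0 0 0.15 0 0 0 1" --pt "0 0 0.1 0 0 0 1" --pt "0 0 0 0 0 0 1" --pt "0 0 0 0 0 0 1" --pt "0 0 0 0 0 0 1" --pt "0 0 0 0 0 0 1" --pt "0 0 0 0 0 0 1"

```text
clock: 42.6
position: [0.4941, 0.0016, 0.0454]
eef_rot: [[-0.348, -0.937, 0.0], [-0.937, 0.348, -0.0], [-0.0, -0.0, -1.0]]
wrist_force: [0.0, 0.9, -0.2]
width: 0.0331
finger_force: 40.4
```

Emit:
apply_moves --pt "0 0 0.03 0 0 0 1" --pt "0 0 0 0 0 0 -1" --pt "0 0 0 0 0 0 -1" --pt "0 0 0 0 0 0 -1" --pt "0 0 0 0 0 0 -1" --pt "0 0 0 0 0 0 -1" --pt "0 0 0 0 0 0 -1" --pt "0 0 -0.5 0 0 0 -1" --pt "0 0 -0.5 0 0 0 -1" --pt "0 0 -1 0 0 0 -1"

```text
clock: 43.6
position: [0.4936, 0.0016, 0.0852]
eef_rot: [[-0.348, -0.937, -0.001], [-0.937, 0.348, 0.0], [0.0, 0.001, -1.0]]
wrist_force: [-0.1, -0.1, -0.3]
width: 0.0855
finger_force: 0.0
```

Emit:
apply_moves --pt "0 0 -1 0 0 0 -1" --pt "0 0 -1 0 0 0 -1" --pt "0 0 -1 0 0 0 -1" --pt "0 0 -1 0 0 0 -1" --pt "0 0 -1 0 0 0 -1" --pt "0 0 -1 0 0 0 -1" --pt "0.5 -0.2 0 0 0 0 -1" --pt "1 -0.5 0 0 0 0 -1" --pt "1 -0.5 0 0 0 0 -1" --pt "1 -0.5 0 0 0 0 -1"

```text
clock: 44.6
position: [0.5013, -0.077, 0.2048]
eef_rot: [[-0.348, -0.937, 0.0], [-0.937, 0.348, -0.0], [0.0, -0.0, -1.0]]
wrist_force: [-0.3, 0.9, -1.1]
width: 0.0857
finger_force: 0.0
```

Emit:
apply_moves --pt "1 -0.5 0 0 0 0 -1" --pt "1 -0.5 0 0 0 0 -1" --pt "1 -0.5 0 0 0 0 -1" --pt "1 -0.5 0 0 0 0 -1" --pt "1 -0.5 0 0 0 0 -1" --pt "1 -0.27 0 0 0 0 -1" --pt "0 0 0 0 0 1 -1" --pt "0 0 0 0 0 1 -1" --pt "0 0 0 0 0 1 -1" --pt "0 0 0 0 0 1 -1"

```text
clock: 45.6
position: [0.5112, -0.208, 0.2047]
eef_rot: [[-0.628, -0.778, -0.0], [-0.778, 0.628, 0.0], [0.0, 0.0, -1.0]]
wrist_force: [-0.1, -0.4, 0.1]
width: 0.0858
finger_force: 0.0
```

Emit:
apply_moves --pt "0 0 0 0 0 1 -1" --pt "0 0 0 0 0 1 -1" --pt "0 0 0 0 0 1 -1" --pt "0 0 0 0 0 1 -1" --pt "0 0 0 0 0 1 -1" --pt "0 0 0 0 0 1 -1" --pt "0 0 0 0 0 1 -1" --pt "0 0 0 0 0 1 -1" --pt "0 0 0 0 0 1 -1" --pt "0 0 0 0 0 1 -1"

```text
clock: 46.6
position: [0.5113, -0.208, 0.2047]
eef_rot: [[-0.996, -0.092, -0.0], [-0.092, 0.996, 0.0], [0.0, 0.0, -1.0]]
wrist_force: [0.4, 0.1, -0.4]
width: 0.0856
finger_force: 0.0
```

Emit:
apply_moves --pt "0 0 0 0 0 1 -1" --pt "0 0 0 0 0 1 -1" --pt "0 0 0 0 0 1 -1" --pt "0 0 0 0 0 0.4 -1" --pt "0 0 0 0 0 0 -1" --pt "0 0 0 0 0 0 -1" --pt "0 0 0 0 0 0 -1" --pt "0 0 0 0 0 0 -1" --pt "0 0 0 0 0 0 -1" --pt "0 0 0 0 0 0 -1"

```text
clock: 47.6
position: [0.5117, -0.2076, 0.2047]
eef_rot: [[-0.984, 0.176, -0.0], [0.176, 0.984, 0.0], [0.0, 0.0, -1.0]]
wrist_force: [0.3, -0.8, 0.6]
width: 0.0855
finger_force: 0.0
```

```bash
python3 - <<'E'
from rig import optics
import cv2,numpy as np
s=optics.grab_frame("scene"); t=optics.grab_frame("top")
f=lambda i,k:cv2.resize(i,None,fx=k,fy=k,interpolation=cv2.INTER_CUBIC)
cv2.imwrite("pics/g6.png",np.hstack([f(s[170:265,305:405],4),f(t[195:290,275:375],4)]))
E
```

```text
(no output)
```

View pics/g6.png

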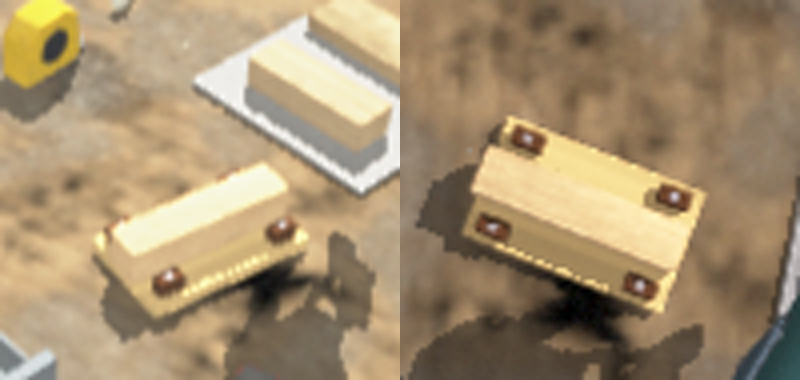

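Stick lies between all four lips. I'll fit it against the cradle from the top-view corners (490,147), (690,220), (672,272) and (472,193).

```bash
python3 - <<'E'
from h import *
U=lambda c:unc(c,4,(275,195))
k=fit("top",U([(90,147),(290,220),(272,272),(72,193)]),.046,.15,.034); print(k)
c=fit("top",U([(110,115),(308,192),(262,312),(66,235)]),.012,.15,.09); print(c)
a=np.radians(-110.2); d=k[0]-c[0]; print("along",d@[np.cos(a),np.sin(a)],"across",d@[-np.sin(a),np.cos(a)])
E
```

```text
(array([0.496 , 0.0028]), np.float64(-109.11), 'rms mm', np.float64(1.56))
(array([ 0.495 , -0.0014]), np.float64(-109.52), 'rms mm', np.float64(0.87))
along -0.004286968894588669 across -0.0005117594130342886
```

Emit:
apply_moves --pt "0 0 1 0 0 0 -1" --pt "0 0 1 0 0 0 -1" --pt "0 0 1 0 0 0 -1" --pt "0 0 1 0 0 0 -1" --pt "0 0 1 0 0 0 -1" --pt "0 0 1 0 0 0 -1" --pt "0 0 1 0 0 0 -1" --pt "0 0 0.8 0 0 0 -1" --pt "0 0 0.4 0 0 0 -1" --pt "0 0 0.2 0 0 0 -1"

```text
clock: 48.7
position: [0.5115, -0.2076, 0.0362]
eef_rot: [[-0.984, 0.176, -0.001], [0.176, 0.984, 0.0], [0.001, 0.0, -1.0]]
wrist_force: [-0.4, -0.1, 0.1]
width: 0.0852
finger_force: 0.0
```

Emit:
apply_moves --pt "0 0 0 0 0 0 -1" --pt "0 0 0 0 0 0 -1" --pt "0 0 0 0 0 0 1" --pt "0 0 0 0 0 0 1" --pt "0 0 0 0 0 0 1" --pt "0 0 0 0 0 0 1" --pt "0 0 0 0 0 0 1" --pt "0 0 0 0 0 0 1" --pt "0 0 0 0 0 0 1" --pt "0 0 0 0 0 0 1"

```text
clock: 49.7
position: [0.5118, -0.2077, 0.0371]
eef_rot: [[-0.984, 0.176, 0.0], [0.176, 0.984, -0.0], [-0.001, -0.0, -1.0]]
wrist_force: [-1.6, 1.0, 6.9]
width: 0.0434
finger_force: 41.4
```

Emit:
apply_moves --pt "0 0 -0.5 0 0 0 1" --pt "0 0 -0.5 0 0 0 1" --pt "0 0 -1 0 0 0 1" --pt "0 0 -1 0 0 0 1" --pt "0 0 -1 0 0 0 1" --pt "0 0 -1 0 0 0 1" --pt "0 0 -1 0 0 0 1" --pt "0 0 -1 0 0 0 1" --pt "0 0 -1 0 0 0 1" --pt "0.07 0.5 0 0 0 0 1"

```text
clock: 50.7
position: [0.513, -0.1985, 0.1997]
eef_rot: [[-0.984, 0.177, 0.004], [0.177, 0.984, -0.002], [-0.004, -0.002, -1.0]]
wrist_force: [-0.0, 0.9, -0.8]
width: 0.0431
finger_force: 40.8
```

Emit:
apply_moves --pt "0.08 1 0 0 0 0 1" --pt "0.08 1 0 0 0 0 1" --pt "0.08 1 0 0 0 0 1" --pt "0.08 1 0 0 0 0 1" --pt "0.08 1 0 0 0 0 1" --pt "0.08 1 0 0 0 0 1" --pt "0.08 1 0 0 0 0 1" --pt "0.08 1 0 0 0 0 1" --pt "0.08 1 0 0 0 0 1" --pt "0.08 1 0 0 0 0 1"

```text
clock: 51.7
position: [0.531, 0.0035, 0.1965]
eef_rot: [[-0.984, 0.176, -0.0], [0.176, 0.984, 0.0], [0.001, 0.0, -1.0]]
wrist_force: [-0.1, 0.2, -0.9]
width: 0.0434
finger_force: 40.8
```

Emit:
apply_moves --pt "0.08 1 0 0 0 0 1" --pt "0.08 1 0 0 0 0 1" --pt "0.08 1 0 0 0 0 1" --pt "0.08 1 0 0 0 0 1" --pt "0.08 1 0 0 0 0 1" --pt "0.08 1 0 0 0 0 1" --pt "0.08 1 0 0 0 0 1" --pt "0.08 1 0 0 0 0 1" --pt "0.08 1 0 0 0 0 1" --pt "0.08 1 0 0 0 0 1"

```text
clock: 52.7
position: [0.5503, 0.203, 0.1965]
eef_rot: [[-0.984, 0.176, -0.001], [0.176, 0.984, -0.0], [0.001, -0.0, -1.0]]
wrist_force: [0.1, -0.2, -0.6]
width: 0.0437
finger_force: 40.8
```

Emit:
apply_moves --pt "0 0.9 0 0 0 0 1" --pt "0 0.5 0.5 0 0 0 1" --pt "0 0 1 0 0 0 1" --pt "0 0 1 0 0 0 1" --pt "0 0 1 0 0 0 1" --pt "0 0 1 0 0 0 1" --pt "0 0 0.5 0 0 0 1" --pt "0 0 0.3 0 0 0 1" --pt "0 0 0 0 0 0 1" --pt "0 0 0 0 0 0 1"

```text
clock: 53.7
position: [0.5562, 0.2295, 0.0913]
eef_rot: [[-0.984, 0.176, 0.001], [0.176, 0.984, 0.0], [-0.001, 0.0, -1.0]]
wrist_force: [-0.4, -0.5, -0.2]
width: 0.0435
finger_force: 40.8
```

Emit:
apply_moves --pt "0 0 0.25 0 0 0 1" --pt "0 0 0.2 0 0 0 1" --pt "0 0 0.1 0 0 0 1" --pt "0 0 0.05 0 0 0 1" --pt "0 0 0 0 0 0 1" --pt "0 0 0 0 0 0 1" --pt "0 0 0 0 0 0 1" --pt "0 0 0 0 0 0 1" --pt "0 0 0 0 0 0 1" --pt "0 0 0 0 0 0 1"

```text
clock: 54.7
position: [0.5557, 0.2294, 0.0791]
eef_rot: [[-0.984, 0.176, 0.0], [0.176, 0.984, 0.0], [-0.0, 0.0, -1.0]]
wrist_force: [-3.6, -0.6, 7.2]
width: 0.0433
finger_force: 41.6
```

Emit:
apply_moves --pt "0 0 0 0 0 0 -1" --pt "0 0 0 0 0 0 -1" --pt "0 0 0 0 0 0 -1" --pt "0 0 0 0 0 0 -1" --pt "0 0 0 0 0 0 -1" --pt "0 0 0 0 0 0 -1" --pt "0 0 -0.5 0 0 0 -1" --pt "0 0 -1 0 0 0 -1" --pt "0 0 -1 0 0 0 -1" --pt "0 0 -1 0 0 0 -1"

```text
clock: 55.7
position: [0.5558, 0.2294, 0.1502]
eef_rot: [[-0.984, 0.176, 0.0], [0.176, 0.984, 0.0], [-0.0, 0.0, -1.0]]
wrist_force: [0.0, 0.5, -0.4]
width: 0.0854
finger_force: 0.0
```

Emit:
apply_moves --pt "0 0 -1 0 0 0 -1" --pt "0 0 -1 0 0 0 -1" --pt "0 0 -1 0 0 0 -1" --pt "0 -0.5 0 0 0 0 -1" --pt "-0.06 -1 0 0 0 0 -1" --pt "-0.06 -1 0 0 0 0 -1" --pt "-0.06 -1 0 0 0 0 -1" --pt "-0.06 -1 0 0 0 0 -1" --pt "-0.06 -1 0 0 0 0 -1" --pt "-0.06 -1 0 0 0 0 -1"

```text
clock: 56.7
position: [0.5395, 0.099, 0.2086]
eef_rot: [[-0.984, 0.176, -0.0], [0.176, 0.984, -0.0], [0.0, -0.0, -1.0]]
wrist_force: [0.4, 0.4, -0.3]
width: 0.0851
finger_force: 0.0
```

Emit:
apply_moves --pt "-0.06 -1 0 0 0 0 -1" --pt "-0.06 -1 0 0 0 0 -1" --pt "-0.06 -1 0 0 0 0 -1" --pt "-0.06 -1 0 0 0 0 -1" --pt "-0.06 -1 0 0 0 0 -1" --pt "-0.06 -1 0 0 0 0 -1" --pt "-0.06 -1 0 0 0 0 -1" --pt "-0.06 -1 0 0 0 0 -1" --pt "-0.06 -1 0 0 0 0 -1" --pt "-0.06 -1 0 0 0 0 -1"

```text
clock: 57.7
position: [0.516, -0.0998, 0.2086]
eef_rot: [[-0.984, 0.176, -0.0], [0.176, 0.984, 0.0], [0.0, 0.0, -1.0]]
wrist_force: [-0.3, 0.2, -0.2]
width: 0.0856
finger_force: 0.0
```

Emit:
apply_moves --pt "-0.06 -1 0 0 0 0 -1" --pt "-0.06 -1 0 0 0 0 -1" --pt "-0.06 -1 0 0 0 0 -1" --pt "-0.06 -1 0 0 0 0 -1" --pt "-0.06 -1 0 0 0 0 -1" --pt "-0.06 -1 0 0 0 0 -1" --pt "-0.06 -1 0 0 0 0 -1" --pt "-0.06 -1 0 0 0 0 -1" --pt "-0.06 -1 0 0 0 0 -1" --pt "-0.06 -1 0 0 0 0 -1"

```text
clock: 58.7
position: [0.4926, -0.2987, 0.2085]
eef_rot: [[-0.984, 0.176, -0.0], [0.176, 0.984, 0.0], [0.0, 0.0, -1.0]]
wrist_force: [-0.1, 1.2, -0.6]
width: 0.0857
finger_force: 0.0
```

Emit:
apply_moves --pt "-0.06 -1 0 0 0 0 -1" --pt "0 0 0 0 0 0.55 -1" --pt "0 0 1 0 0 0 -1" --pt "0 0 1 0 0 0 -1" --pt "0 0 1 0 0 0 -1" --pt "0 0 1 0 0 0 -1" --pt "0 0 1 0 0 0 -1" --pt "0 0 0 0 0 0 -1" --pt "0 0 0 0 0 0 -1" --pt "0 0 0 0 0 0 -1"

```text
clock: 59.7
position: [0.4913, -0.3182, 0.1098]
eef_rot: [[-0.976, 0.219, 0.001], [0.219, 0.976, -0.001], [-0.001, -0.001, -1.0]]
wrist_force: [-0.5, 0.5, 0.6]
width: 0.0852
finger_force: 0.0
```

Emit:
apply_moves --pt "0 0.03 1 0 0 0 -1" --pt "0 0 1 0 0 0 -1" --pt "0 0 0.8 0 0 0 -1" --pt "0 0 0.5 0 0 0 -1" --pt "0 0 0.4 0 0 0 -1" --pt "0 0 0.15 0 0 0 -1" --pt "0 0 0 0 0 0 -1" --pt "0 0 0 0 0 0 -1" --pt "0 0 0 0 0 0 -1" --pt "0 0 0 0 0 0 -1"

```text
clock: 60.7
position: [0.4913, -0.3173, 0.0321]
eef_rot: [[-0.976, 0.219, 0.0], [0.219, 0.976, -0.0], [-0.001, -0.0, -1.0]]
wrist_force: [0.5, 0.3, 0.6]
width: 0.0855
finger_force: 0.0
```

Emit:
apply_moves --pt "0 0 0 0 0 0 1" --pt "0 0 0 0 0 0 1" --pt "0 0 0 0 0 0 1" --pt "0 0 0 0 0 0 1" --pt "0 0 0 0 0 0 1" --pt "0 0 0 0 0 0 1" --pt "0 0 0 0 0 0 1" --pt "0 0 0 0 0 0 1" --pt "0 0 0 0 0 0 1" --pt "0 0 0 0 0 0 1"

```text
clock: 61.7
position: [0.4912, -0.3172, 0.032]
eef_rot: [[-0.976, 0.219, 0.0], [0.219, 0.976, -0.0], [-0.0, -0.0, -1.0]]
wrist_force: [-0.9, 0.5, 5.1]
width: 0.0592
finger_force: 43.3
```

Emit:
apply_moves --pt "0 0 -0.5 0 0 0 1" --pt "0 0 -1 0 0 0 1" --pt "0 0 -1 0 0 0 1" --pt "0 0 -1 0 0 0 1" --pt "0 0 -1 0 0 0 1" --pt "0 0 -1 0 0 0 1" --pt "0 0 -1 0 0 0 1" --pt "0 0 -1 0 0 0 1" --pt "0 0 -1 0 0 0 1" --pt "0 0.8 0 0 0 0 1"

```text
clock: 62.7
position: [0.4952, -0.3029, 0.2044]
eef_rot: [[-0.975, 0.221, 0.003], [0.221, 0.975, -0.003], [-0.004, -0.002, -1.0]]
wrist_force: [-0.5, 1.0, -1.0]
width: 0.0588
finger_force: 43.4
```

Emit:
apply_moves --pt "0.1 1 0 0 0 0 1" --pt "0.1 1 0 0 0 0 1" --pt "0.1 1 0 0 0 0 1" --pt "0.1 1 0 0 0 0 1" --pt "0.1 1 0 0 0 0 1" --pt "0.1 1 0 0 0 0 1" --pt "0.1 1 0 0 0 0 1" --pt "0.1 1 0 0 0 0 1" --pt "0.1 1 0 0 0 0 1" --pt "0.1 1 0 0 0 0 1"

```text
clock: 63.7
position: [0.5185, -0.1003, 0.2013]
eef_rot: [[-0.976, 0.219, -0.001], [0.219, 0.976, 0.0], [0.001, 0.0, -1.0]]
wrist_force: [0.6, 0.8, -1.0]
width: 0.0588
finger_force: 43.4
```

Emit:
apply_moves --pt "0.1 1 0 0 0 0 1" --pt "0.1 1 0 0 0 0 1" --pt "0.1 1 0 0 0 0 1" --pt "0.1 1 0 0 0 0 1" --pt "0.1 1 0 0 0 0 1" --pt "0.1 1 0 0 0 0 1" --pt "0.1 1 0 0 0 0 1" --pt "0.1 1 0 0 0 0 1" --pt "0.1 1 0 0 0 0 1" --pt "0.1 1 0 0 0 0 1"

```text
clock: 64.7
position: [0.5425, 0.099, 0.2013]
eef_rot: [[-0.976, 0.219, -0.001], [0.219, 0.976, 0.0], [0.001, -0.0, -1.0]]
wrist_force: [0.1, -1.0, -0.4]
width: 0.0594
finger_force: 43.4
```

Emit:
apply_moves --pt "0.1 1 0 0 0 0 1" --pt "0.1 1 0 0 0 0 1" --pt "0.1 1 0 0 0 0 1" --pt "0.1 1 0 0 0 0 1" --pt "0.1 1 0 0 0 0 1" --pt "0.1 1 0 0 0 0 1" --pt "0.1 1 0 0 0 0 1" --pt "0.1 1 0 0 0 0 1" --pt "0.1 1 0 0 0 0 1" --pt "0.1 1 0 0 0 0 1"

```text
clock: 65.7
position: [0.5666, 0.2984, 0.2012]
eef_rot: [[-0.976, 0.219, -0.001], [0.219, 0.976, -0.0], [0.001, -0.0, -1.0]]
wrist_force: [0.2, -0.5, -0.8]
width: 0.0589
finger_force: 43.4
```

Emit:
apply_moves --pt "0.07 1 0 0 0 0 1" --pt "0 1 0 0 0 0 1" --pt "0 0 0.5 0 0 0 1" --pt "0 0 1 0 0 0 1" --pt "0 0 1 0 0 0 1" --pt "0 0 1 0 0 0 1" --pt "0 0 1 0 0 0 1" --pt "0 0 0.8 0 0 0 1" --pt "0 0 0 0 0 0 1" --pt "0 0 0 0 0 0 1"

```text
clock: 66.7
position: [0.5743, 0.3362, 0.0958]
eef_rot: [[-0.976, 0.219, -0.001], [0.219, 0.976, -0.0], [0.001, -0.0, -1.0]]
wrist_force: [0.8, -0.3, -0.2]
width: 0.0588
finger_force: 43.3
```

Emit:
apply_moves --pt "0 0 0.4 0 0 0 1" --pt "0 0 0.3 0 0 0 1" --pt "0 0 0.2 0 0 0 1" --pt "0 0 0.1 0 0 0 1" --pt "0 0 0.05 0 0 0 1" --pt "0 0 0 0 0 0 1" --pt "0 0 0 0 0 0 1" --pt "0 0 0 0 0 0 1" --pt "0 0 0 0 0 0 1" --pt "0 0 0 0 0 0 1"

```text
clock: 67.7
position: [0.5749, 0.3364, 0.0748]
eef_rot: [[-0.976, 0.219, 0.0], [0.219, 0.976, 0.0], [-0.0, 0.0, -1.0]]
wrist_force: [0.6, -0.8, -1.3]
width: 0.059
finger_force: 43.4
```

Lower the last 0.6 mm, release, lift and back away.

Emit:
apply_moves --pt "0 0 0.03 0 0 0 1" --pt "0 0 0 0 0 0 1" --pt "0 0 0 0 0 0 -1" --pt "0 0 0 0 0 0 -1" --pt "0 0 0 0 0 0 -1" --pt "0 0 0 0 0 0 -1" --pt "0 0 0 0 0 0 -1" --pt "0 0 0 0 0 0 -1" --pt "0 0 -0.5 0 0 0 -1" --pt "0 0 -0.5 0 0 0 -1"

```text
clock: 68.7
position: [0.5748, 0.3364, 0.0949]
eef_rot: [[-0.976, 0.219, -0.0], [0.219, 0.976, -0.0], [0.0, -0.0, -1.0]]
wrist_force: [0.3, -0.7, 0.5]
width: 0.0851
finger_force: 0.0
```

Emit:
apply_moves --pt "0 0 -1 0 0 0 -1" --pt "0 0 -1 0 0 0 -1" --pt "0 0 -1 0 0 0 -1" --pt "0 0 -1 0 0 0 -1" --pt "0 0 -1 0 0 0 -1" --pt "0 0 -1 0 0 0 -1" --pt "0 0 -1 0 0 0 -1" --pt "0 -1 0 0 0 0 -1" --pt "0 -1 0 0 0 0 -1" --pt "0 -1 0 0 0 0 -1"

```text
clock: 69.7
position: [0.5616, 0.2773, 0.2352]
eef_rot: [[-0.976, 0.219, 0.001], [0.219, 0.976, 0.0], [-0.001, 0.001, -1.0]]
wrist_force: [0.5, 0.2, -0.2]
width: 0.0852
finger_force: 0.0
```

Emit:
apply_moves --pt "0 -1 0 0 0 0 -1" --pt "0 -1 0 0 0 0 -1" --pt "0 -1 0 0 0 0 -1" --pt "0 -1 0 0 0 0 -1" --pt "0 -1 0 0 0 0 -1" --pt "0 -1 0 0 0 0 -1" --pt "0 -1 0 0 0 0 -1" --pt "0 -1 0 0 0 0 -1" --pt "0 -1 0 0 0 0 -1" --pt "0 -1 0 0 0 0 -1"

```text
clock: 70.7
position: [0.5178, 0.0819, 0.2352]
eef_rot: [[-0.976, 0.219, 0.001], [0.219, 0.976, 0.0], [-0.001, 0.0, -1.0]]
wrist_force: [0.7, -0.6, 0.2]
width: 0.0854
finger_force: 0.0
```

Emit:
apply_moves --pt "0 -1 0 0 0 0 -1" --pt "0 -1 0 0 0 0 -1" --pt "0 -1 0 0 0 0 -1" --pt "0 -1 0 0 0 0 -1" --pt "0 -1 0 0 0 0 -1" --pt "0 -1 0 0 0 0 -1" --pt "0 -1 0 0 0 0 -1" --pt "0 -1 0 0 0 0 -1" --pt "0 0 0 0 0 0 -1" --pt "0 0 0 0 0 0 -1"

```text
clock: 71.7
position: [0.483, -0.0735, 0.2348]
eef_rot: [[-0.976, 0.22, 0.001], [0.22, 0.976, -0.0], [-0.001, 0.0, -1.0]]
wrist_force: [-0.6, 0.2, 0.0]
width: 0.0854
finger_force: 0.0
```

```bash
python3 - <<'E'
from rig import optics
import cv2,numpy as np
t=optics.grab_frame("top")
o=cv2.imread("pics/top0.png")
f=lambda i,k:cv2.resize(i,None,fx=k,fy=k,interpolation=cv2.INTER_CUBIC)
a=lambda i:f(i[170:260,165:265],4)
cv2.imwrite("pics/g7.png",np.hstack([a(o),a(t)]))
E
```

```text
(no output)
```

View pics/g7.png

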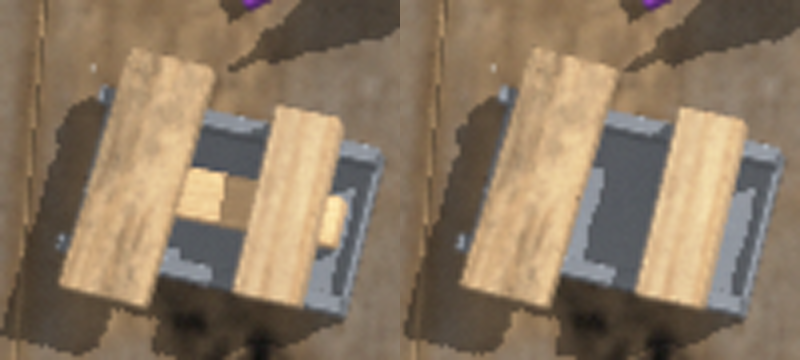

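The before and after views match to within about a pixel: thin offcut corners (62,285) and (462,285), thick offcut corners (237,293) and (637,293). Handing in.

```bash
python3 -c "
from rig import env
print(env.sign_off())"
```

```text
the job is handed in; nothing more can be done
None
```

I handed the job in at about 72 s: in the camera images the stick lies in the cradle, about 4 mm off centre lengthwise, and both offcuts are back on the rack within about a pixel (roughly 3 mm) of where they lay; the sign-off gave no verdict.

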